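# Lift the hot sample pan off the moisture analyser with the pan fork

## Task

The drying run is over: take the pan fork from the bench by its handle, slide its prongs under the rim of the hot sample pan in the open moisture analyser, and lift the pan straight up, about a hand's width (10 cm) clear of its support, so that the balance can re-zero. Finish while still holding it there over the chamber on the fork, level and steady, with all three bushes in the pan. Never touch the hot pan with the robot's hand or tip it, and leave the spare pan, the spatula and the amber jar where they are.

Things in the scene. Friction and masses are not known exactly. Their poses are not given: they have to be found in the camera images.
- analyser: Moisture analyser (drying balance) fixed on the bench: white housing 335 mm long, 210 mm wide, round weighing chamber in its flat deck, 75 mm above the bench. Origin: on the bench below the centre of the chamber. x points from its front to its rear, z up. The front control panel slopes down from deck height at x = -100 mm to about 47 mm high at x = -195 mm.
- hood (a point): Middle of the lower edge of the open heating hood's inner face, 94 mm above the bench, 118 mm behind the chamber's axis. The hood stands upright there, 200 mm wide, up to 315 mm above the bench, leaning slightly backward, so the chamber is free from the front and both sides only.
- support (a point): Centre of the top of the three-armed pan support, 91 mm above the bench, axes as the analyser's. Arms 35 mm long, 7 mm wide, 3 mm thick, on a slim post; the pan rests loose on them, centred within 3 mm. Around it a low steel ring of radius 70 mm stands 5 mm above the deck (80 mm above the bench).
- pan: The sample pan in the analyser: round steel dish, 30 to 50 g, origin at the centre of its underside, z up. Body radius 38.5 mm at the bottom, 40 mm at the top, 14 mm high, with a flat flange rim from 12 to 14 mm above its underside, outer radius 52 mm, free underneath all round. Three bushes stand loose in it.
- fork: The pan fork lying flat on the bench, 120 g: a grey handle, 110 mm long, 18 mm wide, 26 mm high, with a flat U of 3 mm steel at its front end, level with the handle's underside. Origin: centre of the handle's underside. x points along the handle to the prongs, z up.
- fork_grip (a point): Where to pinch the fork handle across its 18 mm width: 20 mm ahead of the handle's middle, 13 mm above its underside (half its height). Axes as the fork's. Grip firmly (about 60 to 80 N), else the loaded fork droops.
- fork_ring (a point): Centre of the fork's U, 125 mm ahead of the fork's origin, on the top face of the steel (3 mm above the fork's underside). Axes as the fork's. Inner radius 45 mm: it passes around the pan's body with 5 mm to spare each side, under the rim; 115 mm wide outside; open to +x, where the prongs end 52 mm ahead of this point. On the pan's axis it fits the pan.
- bush0: One of three white nylon flanged bushes standing in the pan: flange 24 mm across, 14 mm high, 10 to 15 g, with a 9 mm bore. Origin: centre of its underside.
- bush1: One of three white nylon flanged bushes standing in the pan: flange 24 mm across, 14 mm high, 10 to 15 g, with a 9 mm bore. Origin: centre of its underside.
- bush2: One of three white nylon flanged bushes standing in the pan: flange 24 mm across, 14 mm high, 10 to 15 g, with a 9 mm bore. Origin: centre of its underside.
- spare_pan: To be left alone: a second, empty pan of the same shape, lying on the bench beside the fork. Origin: centre of its underside.
- lab_spatula: To be left alone: a steel micro-spatula, 147 mm long, 14 mm wide, 4 mm high, lying on the bench beside the fork handle. Origin near its middle, on the bench.
- amber_jar: To be left alone: amber glass jar, 56 mm across, 85 mm high. Origin: centre of its underside.

How it is judged (in metres and radians):
On the way, in this order (a step that is already met when the one before it is completed fails the run):
1. The fork is picked up by hand from the bench (height (world z) of fork above 0.04 m and contact force between the fingers and fork above 2 N), for 0.2 s.
2. The fork's U is around the pan, below its rim, while the pan still sits on its support (horizontal distance between fork_ring and pan below 0.018 m and z of fork_ring in the frame of pan between -0.014 and 0.015 m and horizontal distance between pan and support below 0.025 m and contact force between pan and analyser above 0.05 N), for 0.1 s.
At the end, for the whole second after the job is handed in: The held fork alone carries the pan: underside 70 to 150 mm above its support, within 60 mm of its axis, level within 6 degrees, still (20 mm/s, 0.15 rad/s), pan and fork off the analyser, hand off the pan, all three bushes in it; bystanders moved under 30 mm (z of pan in the frame of support between 0.07 and 0.15 m and horizontal distance between pan and support below 0.06 m and angle between pan's own z axis and vertical below 0.105 rad and linear speed of pan below 0.02 m/s and angular speed of pan below 0.15 rad/s and contact force between fork and pan above 0.2 N and contact force between the fingers and fork above 2 N and contact force between each of pan, fork and analyser below 0.02 N and contact force between each of the arm, the fingers and pan below 0.02 N and horizontal distance between each of bush0, bush1, bush2 and pan below 0.038 m and z of bush0 in the frame of pan between -0.001 and 0.02 m and z of bush1 in the frame of pan between -0.001 and 0.02 m and z of bush2 in the frame of pan between -0.001 and 0.02 m and not (distance of any of spare_pan, lab_spatula, amber_jar from where it was at the start of the episode above 0.03 m)); the arm keeps its last pose, push and grip.
It fails at once if The robot itself touches the hot pan (contact force between any of the fingers, the arm and pan above 0.5 N).
It fails at once if The pan is tipped more than 17 degrees (angle between pan's own z axis and vertical above 0.3 rad).
It fails at once if The spare pan, spatula or amber jar is pushed more than 30 mm from its place (distance of any of spare_pan, lab_spatula, amber_jar from where it was at the start of the episode above 0.03 m).
It also fails if it takes over 54 s, if anything falls off the work surface, if the arm or the gripper's body presses on something with over 40 N, if the wrist force passes 120 N, or if a joint passes its speed limit or range.

## Robot

A 6-joint arm with a two-finger parallel gripper is mounted at the origin on the work surface. World frame = base frame: x ahead of the robot, y to its left, z up, the work surface at z = 0. Lengths are in m, angles in degrees, forces in N, time in s.
With the tool pointing down it reaches from about 0.35 to 0.875 m from the base axis. Payload 4.2 kg.
Tool frame: the origin (TCP) lies on the centre line of the jaws, within the pads' length; the fingertips stand 19 mm ahead of it and the grasp point (between the pads) is the TCP; z points along the fingers, y is the line along which they close (so a half turn about z gives the same grasp; the last joint's range is limited). The gripper opens to 87 mm and grips with 3 to 60 N. Pads are 19 mm wide; open, the fingers measure 117 mm over their backs; the gripper's body (75 mm by 190 mm) begins 51 mm behind the grasp point.
Start: joints at [82.712, 22.042, 0.453, 0, -68.411, -14.817], TCP at [0.235, 0.579, 0.242] pointing down, gripper open.
Joint ranges: [-179.83, 179.83], [-69.29, 118.12], [-61.27, 80.66], [-181.25, 117.63], [-171.15, -9.14], [-177.46, 177.46]. Speed limits (degrees/s): [159.86, 159.86, 180, 180, 180, 180].

## Interface

Orientations are given as a 3x3 rotation matrix whose columns are the frame's x, y, z axes.
In Python, from station import sense, capture, finish_job, search_frame, masks_of gives the robot as it stands.
- The arm moves only by the tool drive_tool, never from a script. Its argument "rows" is a list of rows, each a list of 7 numbers: the opening in per cent of the stroke, from 0 (shut) to 100 (fully open), then the shift along the world's x, y, z in mm, then the turn, a rotation vector about the world's x, y, z in rad. In form: [[fingers, dx, dy, dz, wx, wy, wz], ...]. A call has 1 to 5 rows; each row shifts and turns the commanded pose from where the row before left it; what a row does not reach is not made up. A row lasts 1/12 s, in which the tool goes at most 41.7 mm and 7.16 degrees, less where a joint would pass 70% of its speed; a pose out of reach is approached as far as the arm can. A call is refused whole if a number of a shift passes 41.7 or a number of a turn 0.125, either way. A call with a gripper value outside its range is refused whole. The fingers move at their own pace and stop on an object; the grip force is fixed at half the most. Time passes only in rows, so rows that do not move let the fingers close. It gives the time, the measured TCP pose, the force, the opening and the grip force at its end, in the units of the state.
- sense(): the state, without advancing time (a new reading comes with each control period).
- capture(name): name is "side" or "top" or "wrist"; returns a dict with "frame" (480x640x3 uint8, red, green, blue), "z_map" (480x640 float32, m along the optical axis (not along the pixel's ray), 0 where there is no reading), "fx", "fy", "cx", "cy" (pixels), "distortion" ([k1, k2, p1, p2, k3] as OpenCV has them; the pictures are not rectified), "R" (3x3) and "t" (3): a world point X has camera coordinates R X + t; the wrist camera has in their place "T_tool_cam" (4x4, takes a point from camera to tool coordinates, whose origin is the TCP and whose axes are the flange's). Camera axes: x right, y down, z forward; pixel columns grow to the right and rows downward; lengths in m; the calibration is good to about 2 mm. A picture is of the moment at which its call begins: read the wrist's pose just before it.
- finish_job(): hands the job in; it is judged then, once.
Trained networks look in a picture, given as the dict that the camera call returned (one of the last four; its "shot" number tells which), for a name from the list of things; names that differ only in an ending like _2 or _b are one class to them, and where a whole thing is asked for, a point or a joint stands for the part that bears it (a point fixed in the world has none). Each returns a list of dicts, best first, with "p" (0 to 1); they miss things now and then, are a little off and sometimes report something else, mostly with a low value. They report only what shows in the picture. A call takes as long as a camera call.
- search_frame(label, picture): "xy" ([column, row] in pixels, amid what is visible of it).
- masks_of(label, picture): "region" (480x640 bool, what is visible of it) and "xy" ([column, row] in pixels, amid what is visible of it).
The state is a dict: "time_s": time; "joints": joint angles; "joint_velocities": joint speeds; "effort": joint torques, N m; "tcp_pos": TCP position; "ee_rot": TCP orientation; "wrist_force": force on the tool from outside, world axes, zero at the start; "moment": the same for the moment, N m; "gripper_width": opening from 0.0 (shut) to 1.0 (fully open); "gripper_force": force on a finger pad.
Only numpy, scipy, OpenCV 4.12 (cv2) and the standard library are available. Lean on these libraries where they do the work, as an engineer would, in place of code of your own. Each camera call takes 0.05 s, during which the arm holds its last target. There are 200 camera calls.

## Working session

There is one attempt and no reset: what is moved stays moved. The work goes in short steps, Python scripts to look and compute and a tool call to move; the robot and the scene stay as the last step left them, time stands still between calls to the robot, and variables do not carry over. Pictures are saved under pics/ and viewed, at most 10 in all, crops included, and the job is handed in when it is done.

Besides the shell and the picture viewer there is one more tool, called after ">>>" as a command line: name --pt "numbers of a row" for each row, then --argument value for the rest. drive_tool: Moves the arm, as the interface text tells. Its arguments: {"type":"object","properties":{"rows":{"type":"array"}},"required":["rows"]}

```bash
mkdir -p pics; cat > h.py <<'E'
import numpy as np, cv2
from station import *
def cloud(c, mask):
    m = mask & (c["z_map"]>0)
    v,u = np.nonzero(m); z=c["z_map"][m]
    K=np.array([[c["fx"],0,c["cx"]],[0,c["fy"],c["cy"]],[0,0,1.]])
    n=cv2.undistortPoints(np.stack([u,v],1).astype(float)[:,None],K,np.array(c["distortion"],float))[:,0]
    P=np.c_[n*z[:,None],z]
    if "R" in c: return (P-np.array(c["t"]))@np.array(c["R"])
    T=np.array(c["T_tool_cam"]); P=P@T[:3,:3].T+T[:3,3]
    return P@np.array(c["ee"]).T+c["tp"]
def shot(n):
    s=sense(); c=capture(n)
    c["ee"]=np.array(s["ee_rot"]); c["tp"]=np.array(s["tcp_pos"])
    return c
def save(c,f): cv2.imwrite("pics/"+f,c["frame"][:,:,::-1])
E
python3 - <<'E'
from h import *
np.set_printoptions(precision=4,suppress=True)
s=sense(); print(s["ee_rot"],s["tcp_pos"],s["gripper_width"])
for n in ["top","side"]:
    c=shot(n); save(c,n+"0.png")
    for l in ["analyser","pan","fork","spare_pan","lab_spatula","amber_jar","bush0"]:
        for d in masks_of(l,c)[:3]:
            P=cloud(c,d["region"])
            if len(P): print(n,l,round(d["p"],2),np.round(d["xy"]),len(P),np.median(P,0),np.percentile(P,2,axis=0),np.percentile(P,98,axis=0))
E
```

```text
[[ 0.9264 -0.3765 -0.0007]
 [-0.3765 -0.9264 -0.002 ]
 [ 0.0001  0.0022 -1.    ]] [0.2349 0.5785 0.2405] 1.0003160286629709
top analyser 0.95 [491. 258.] 22093 [ 0.534  -0.3249  0.0769] [ 0.4379 -0.429   0.048 ] [ 0.6389 -0.0556  0.3009]
top analyser 0.61 [460. 261.] 78 [ 0.533  -0.2572  0.1016] [ 0.525  -0.266   0.0921] [ 0.5441 -0.2504  0.1105]
top pan 0.68 [454. 258.] 1663 [ 0.5441 -0.2447  0.102 ] [ 0.4948 -0.2882  0.0772] [ 0.5893 -0.196   0.1085]
top pan 0.56 [489. 259.] 22109 [ 0.5344 -0.3242  0.0769] [ 0.4378 -0.429   0.0475] [ 0.6388 -0.0555  0.3009]
top fork 0.64 [246. 238.] 1070 [0.5915 0.197  0.0051] [ 0.4653  0.1484 -0.0017] [0.6848 0.2598 0.0292]
top fork 0.21 [490. 260.] 22358 [ 0.5347 -0.3244  0.0769] [ 0.4378 -0.4306  0.046 ] [ 0.6397 -0.0555  0.3006]
top spare_pan 0.89 [190. 273.] 1662 [0.5054 0.3262 0.0063] [ 0.4593  0.2782 -0.002 ] [0.5514 0.3699 0.0182]
top spare_pan 0.29 [249. 239.] 1167 [0.5915 0.1972 0.0048] [ 0.4672  0.1486 -0.0023] [0.6841 0.2598 0.029 ]
top lab_spatula 0.55 [283. 276.] 255 [0.5062 0.1174 0.0039] [ 0.4325  0.1124 -0.0014] [0.5695 0.1242 0.00
[... 918 characters left out ...]
 [ 0.4617  0.1483 -0.0005] [0.6787 0.2581 0.0277]
side spare_pan 0.73 [209. 206.] 1024 [0.5086 0.3306 0.0092] [ 0.458   0.275  -0.0001] [0.5534 0.3719 0.0171]
side lab_spatula 0.77 [255. 260.] 238 [0.4991 0.1155 0.0034] [0.4277 0.1103 0.0005] [0.5656 0.1228 0.006 ]
side amber_jar 0.79 [339. 188.] 875 [0.7444 0.1306 0.0555] [0.7295 0.116  0.0052] [0.7777 0.1667 0.0867]
side bush0 0.76 [416. 330.] 160 [ 0.5283 -0.2629  0.1015] [ 0.5213 -0.272   0.0947] [ 0.5385 -0.2533  0.1076]
side bush0 0.69 [394. 320.] 172 [ 0.5247 -0.2295  0.1017] [ 0.5166 -0.2385  0.0918] [ 0.5434 -0.2192  0.1085]
side bush0 0.44 [412. 312.] 166 [ 0.5548 -0.242   0.1026] [ 0.548  -0.2506  0.0941] [ 0.5662 -0.2323  0.1084]
```

View pics/top0.png

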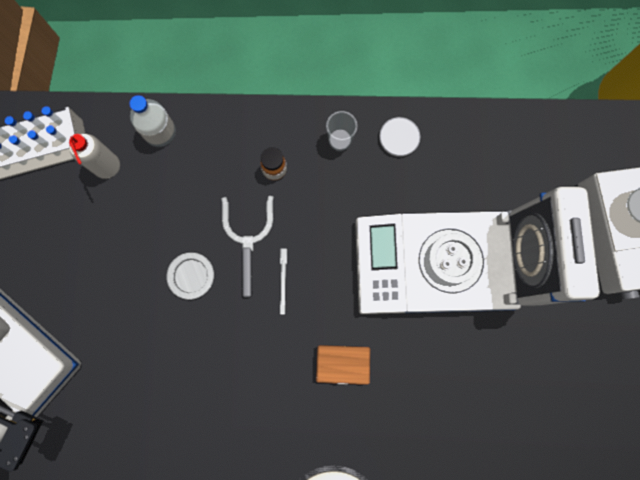

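```bash
python3 - <<'E'
from h import *
np.set_printoptions(precision=4,suppress=True)
for n in ["top","side"]:
    c=shot(n)
    P=cloud(c,np.ones((480,640),bool))
    # fork handle: points z 0.02-0.032
    m=(P[:,2]>.018)&(P[:,2]<.034)&(abs(P[:,0]-.57)<.14)&(abs(P[:,1]-.2)<.07)
    Q=P[m]; ce,sz,a=cv2.minAreaRect(Q[:,:2].astype(np.float32)); 
    print(n,"handle",len(Q),ce,sz,a,Q[:,2].mean(),Q.mean(0))
    w,v=np.linalg.eigh(np.cov(Q[:,:2].T)); print(v[:,1])
    m=(P[:,2]>.0015)&(P[:,2]<.034)&(abs(P[:,0]-.57)<.15)&(abs(P[:,1]-.2)<.07)
    F=P[m]; d=v[:,1]*np.sign(v[0,1]); q=(F[:,:2]-Q[:,:2].mean(0))@np.c_[d,[-d[1],d[0]]]
    print("fork ext",np.percentile(q,[.5,99.5],axis=0))
    # pan rim
    m=(P[:,2]>.099)&(P[:,2]<.112)&(np.hypot(P[:,0]-.544,P[:,1]+.243)<.065)
    R=P[m]; r=cv2.minEnclosingCircle(R[:,:2].astype(np.float32)); print("pan",r,np.median(R[:,2]))
    # analyser deck rect
    m=(P[:,2]>.068)&(P[:,2]<.083)&(P[:,1]<-.05)
    ce,sz,a=cv2.minAreaRect(P[m][:,:2].astype(np.float32)); print("deck",ce,sz,a)
    h=P[(P[:,2]>.15)&(P[:,1]<-.05)&(P[:,0]>.4)&(P[:,0]<.7)]; print("hood",np.percentile(h,[2,50,98],axis=0))
E
```

```text
top handle 431 (0.515326738357544, 0.1972602903842926) (0.10936964303255081, 0.018527183681726456) 2.4918212890625 0.025011360896627036 [0.514  0.1968 0.025 ]
[-0.9989 -0.0462]
fork ext [[-0.0931 -0.0715]
 [ 0.2031  0.0726]]
pan ((0.5414436459541321, -0.24329176545143127), 0.052012521773576736) 0.10479883619311178
deck (0.5735712647438049, -0.38006705045700073) (0.26038751006126404, 0.5773571133613586) 9.800409317016602
hood [[ 0.4484 -0.435   0.1564]
 [ 0.5401 -0.3793  0.2793]
 [ 0.6394 -0.3563  0.3062]]
side handle 357 (0.5121954083442688, 0.19553020596504211) (0.10809546709060669, 0.020144324749708176) 4.108468055725098 0.02452493397652532 [0.5106 0.1933 0.0245]
[-0.9982 -0.0596]
fork ext [[-0.0874 -0.0654]
 [ 0.2065  0.0762]]
pan ((0.5408486723899841, -0.2446514070034027), 0.05287427082657814) 0.10448992041142424
deck (0.9654343128204346, -0.3198283612728119) (0.5394490957260132, 2.0042076110839844) 89.9950180053711
hood [[ 0.4448 -0.4428  0.1593]
 [ 0.4775 -0.4141  0.2891]
 [ 0.6291 -0.3713  0.306 ]]
```

The top view shows the fork at about (247,240) pointing to +x, with the handle around (247,270). The pan sits at (454,258) in the analyser, whose hood lies towards -y. I'll go above the handle and look again.

>>> drive_tool --pt "70 21 -25 -6 0 0 0.029" --pt "70 21 -25 -6 0 0 0.029" --pt "70 21 -25 -6 0 0 0.029" --pt "70 21 -25 -6 0 0 0.029" --pt "70 21 -25 -6 0 0 0.029"

```text
time_s: 1.32
tcp_pos: [0.3408, 0.4529, 0.2115]
ee_rot: [[0.972, -0.236, 0.0], [-0.236, -0.972, 0.0], [0.0, -0.0, -1.0]]
wrist_force: [0.6, 0.3, 0.4]
gripper_width: 0.735
gripper_force: 0.0
```

>>> drive_tool --pt "70 21 -25 -6 0 0 0.029" --pt "70 21 -25 -6 0 0 0.029" --pt "70 21 -25 -6 0 0 0.029" --pt "70 21 -25 -6 0 0 0.029" --pt "70 21 -25 -6 0 0 0.029"

```text
time_s: 1.73
tcp_pos: [0.446, 0.3278, 0.1816]
ee_rot: [[0.996, -0.094, 0.0], [-0.094, -0.996, 0.0], [0.0, -0.0, -1.0]]
wrist_force: [-0.4, 1.0, -0.1]
gripper_width: 0.702
gripper_force: 0.0
```

>>> drive_tool --pt "70 21 -25 -6 0 0 0.029" --pt "70 21 -25 -6 0 0 0.029" --pt "70 21 -25 -6 0 0 0.029" --pt "70 20 -25 -6 0 0 0.029" --pt "70 20 -25 -6 0 0 0.029"

```text
time_s: 2.15
tcp_pos: [0.5491, 0.2028, 0.1515]
ee_rot: [[0.999, 0.051, 0.0], [0.051, -0.999, 0.0], [0.0, -0.0, -1.0]]
wrist_force: [0.6, -0.3, 0.2]
gripper_width: 0.698
gripper_force: 0.0
```

>>> drive_tool --pt "70 0 -3 0 0 0 0" --pt "70 0 0 0 0 0 0" --pt "70 0 0 0 0 0 0"

```text
time_s: 2.4
tcp_pos: [0.5481, 0.2011, 0.1516]
ee_rot: [[0.999, 0.048, 0.0], [0.048, -0.999, 0.0], [0.0, -0.0, -1.0]]
wrist_force: [0.2, -0.6, 0.4]
gripper_width: 0.703
gripper_force: 0.0
```

```bash
cat > look.py <<'E'
from h import *
import sys
np.set_printoptions(precision=4,suppress=True)
c=shot("wrist"); save(c,sys.argv[1])
s=sense(); print(s["tcp_pos"],np.array(s["ee_rot"]),s["time_s"],s["wrist_force"],s["joints"])
P=cloud(c,np.ones((480,640),bool))
m=(P[:,2]>.018)&(P[:,2]<.034)&(abs(P[:,0]-.53)<.1)&(abs(P[:,1]-.197)<.03)
Q=P[m]
print(cv2.minAreaRect(Q[:,:2].astype(np.float32)),np.median(Q,0),Q.min(0),Q.max(0),len(Q))
w,v=np.linalg.eigh(np.cov(Q[:,:2].T)); print(v[:,1])
E
python3 look.py w1.png
```

```text
[0.5479 0.2017 0.1518] [[ 0.9988  0.0496  0.0004]
 [ 0.0496 -0.9988  0.0003]
 [ 0.0004 -0.0003 -1.    ]] 2.45 [ 1.3526 -0.0636  0.2326] [ 36.089   22.5537 -12.622   -0.0035 -54.7955  56.7544]
((0.5160471200942993, 0.19766628742218018), (0.10877687484025955, 0.01786818914115429), 2.9890024662017822) [0.5347 0.1984 0.027 ] [0.4613 0.1867 0.018 ] [0.5706 0.2091 0.0298] 2199
[-0.9989 -0.0479]
```

View pics/w1.png

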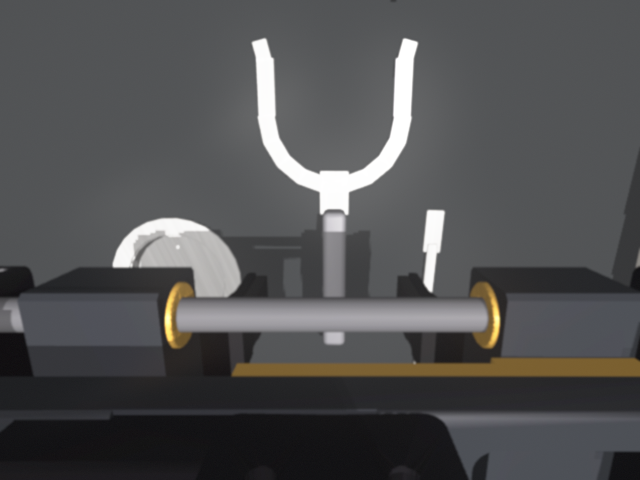

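The wrist view shows the handle centred between the fingers at column ~334 and the jaws aligned with it. The spatula (430,240) and spare pan (180,260) are clear. Descending.

>>> drive_tool --pt "60 -1 -1 -25 0 0 0" --pt "60 -1 -1 -30 0 0 0" --pt "60 0 0 -30 0 0 0" --pt "60 0 0 -20 0 0 0" --pt "60 0 0 -15 0 0 0"

```text
time_s: 2.87
tcp_pos: [0.5446, 0.2, 0.0299]
ee_rot: [[0.999, 0.051, -0.002], [0.051, -0.999, -0.001], [-0.002, 0.001, -1.0]]
wrist_force: [-1.0, -0.2, 0.5]
gripper_width: 0.604
gripper_force: 0.0
```

>>> drive_tool --pt "60 0 0 -5 0 0 0" --pt "60 0 0 -4 0 0 0" --pt "60 0 0 0 0 0 0"

```text
time_s: 3.12
tcp_pos: [0.5461, 0.2, 0.0227]
ee_rot: [[0.999, 0.051, 0.0], [0.051, -0.999, 0.0], [0.0, -0.0, -1.0]]
wrist_force: [-0.3, -0.3, 0.3]
gripper_width: 0.604
gripper_force: 0.0
```

>>> drive_tool --pt "0 0 0 0 0 0 0" --pt "0 0 0 0 0 0 0" --pt "0 0 0 0 0 0 0" --pt "0 0 0 0 0 0 0" --pt "0 0 0 0 0 0 0"

```text
time_s: 3.53
tcp_pos: [0.5464, 0.1991, 0.0231]
ee_rot: [[0.999, 0.049, 0.001], [0.049, -0.999, 0.001], [0.001, -0.001, -1.0]]
wrist_force: [0.8, -0.3, 0.3]
gripper_width: 0.306
gripper_force: 0.0
```

>>> drive_tool --pt "0 0 0 0 0 0 0" --pt "0 0 0 0 0 0 0" --pt "0 0 0 0 0 0 0"

```text
time_s: 3.78
tcp_pos: [0.5463, 0.199, 0.0228]
ee_rot: [[0.999, 0.049, 0.0], [0.049, -0.999, 0.0], [0.0, -0.0, -1.0]]
wrist_force: [-0.3, -0.2, 1.0]
gripper_width: 0.202
gripper_force: 30.0
```

>>> drive_tool --pt "0 0 0 3 0 0 0" --pt "0 0 0 8 0 0 0" --pt "0 0 0 14 0 0 0" --pt "0 0 0 20 0 0 0" --pt "0 0 0 20 0 0 0"

```text
time_s: 4.2
tcp_pos: [0.5457, 0.1987, 0.0881]
ee_rot: [[0.999, 0.049, -0.001], [0.049, -0.999, -0.001], [-0.002, 0.001, -1.0]]
wrist_force: [0.5, 0.2, -1.2]
gripper_width: 0.206
gripper_force: 30.0
```

>>> drive_tool --pt "0 0 0 20 0 0 0" --pt "0 0 0 20 0 0 0" --pt "0 0 0 15 0 0 0" --pt "0 0 0 8 0 0 0" --pt "0 0 0 0 0 0 0"

```text
time_s: 4.62
tcp_pos: [0.547, 0.1996, 0.1529]
ee_rot: [[0.999, 0.049, 0.004], [0.049, -0.999, 0.002], [0.004, -0.002, -1.0]]
wrist_force: [0.6, 1.0, -1.2]
gripper_width: 0.205
gripper_force: 30.0
```

```bash
cat > fk.py <<'E'
from h import *
import sys
np.set_printoptions(precision=4,suppress=True)
s=sense(); R=np.array(s["ee_rot"]); t=np.array(s["tcp_pos"]); print(t,R,s["time_s"],s["wrist_force"])
for n in sys.argv[1:]:
    c=shot(n); P=cloud(c,np.ones((480,640),bool))
    # tool-frame: x along fork, y lateral, z down
    q=(P-t)@R
    m=(q[:,0]>.03)&(q[:,0]<.16)&(abs(q[:,1])<.065)&(abs(q[:,2]-.02)<.03)
    q=q[m]; print(n,len(q))
    for a in np.arange(.03,.16,.02):
        k=q[(q[:,0]>=a)&(q[:,0]<a+.02)]
        if len(k): print("  x %.2f y %.4f..%.4f zmed %.4f n %d"%(a,np.percentile(k[:,1],2),np.percentile(k[:,1],98),np.median(k[:,2]),len(k)), "zL %.4f zR %.4f"%(np.median(k[k[:,1]<0,2]),np.median(k[k[:,1]>0,2])))
    print("  tip",np.percentile(q[:,0],99.5))
E
python3 fk.py wrist side top
```

```text
[0.547  0.1996 0.1529] [[ 0.9988  0.0494  0.0037]
 [ 0.0493 -0.9988  0.0024]
 [ 0.0038 -0.0022 -1.    ]] 4.6167 [ 0.5583  1.0294 -1.2156]
wrist 17242
  x 0.03 y -0.0299..0.0302 zmed 0.0185 n 4073 zL 0.0185 zR 0.0185
  x 0.05 y -0.0474..0.0478 zmed 0.0185 n 4150 zL 0.0185 zR 0.0186
  x 0.07 y -0.0550..0.0553 zmed 0.0187 n 3133 zL 0.0187 zR 0.0187
  x 0.09 y -0.0563..0.0571 zmed 0.0187 n 3364 zL 0.0187 zR 0.0187
  x 0.11 y -0.0561..0.0570 zmed 0.0187 n 2522 zL 0.0186 zR 0.0187
  tip 0.12354488458729229
side 269
  x 0.03 y 0.0029..0.0380 zmed 0.0214 n 76 zL nan zR 0.0214
  x 0.05 y 0.0225..0.0517 zmed 0.0217 n 54 zL nan zR 0.0217
  x 0.07 y 0.0424..0.0583 zmed 0.0216 n 43 zL nan zR 0.0216
  x 0.09 y 0.0459..0.0596 zmed 0.0220 n 36 zL nan zR 0.0220
  x 0.11 y 0.0466..0.0588 zmed 0.0216 n 37 zL nan zR 0.0216
  x 0.13 y 0.0472..0.0606 zmed 0.0218 n 23 zL nan zR 0.0218
  tip 0.14249923002229398
top 279
  x 0.03 y 0.0358..0.0358 zmed 0.0211 n 1 zL nan zR 0.0211
  x 0.05 y 0.0314..0.0516 zmed 0.0236 n 67 zL nan zR 0.0236
  x 0.07 y 0.0425..0.0568 zmed 0.0227 n 60 zL nan zR 0.0227
  x 0.09 y 0.0464..0.0573 zmed 0.0238 n 56 zL nan zR 0.0238
  x 0.11 y 0.0466..0.0574 zmed 0.0233 n 59 zL nan zR 0.0233
  x 0.13 y -0.0518..0.0597 zmed 0.0240 n 36 zL 0.0259 zR 0.0237
  tip 0.1450815434180227
  return _methods._mean(a, axis=axis, dtype=dtype,
  ret = ret.dtype.type(ret / rcount)
```

>>> drive_tool --pt "0 -5 -10 0 0 0 -0.03" --pt "0 -11 -20 0 0 0 -0.057" --pt "0 -11 -20 0 0 0 -0.057" --pt "0 -11 -20 0 0 0 -0.057" --pt "0 -11 -20 0 0 0 -0.057"

```text
time_s: 5.18
tcp_pos: [0.4954, 0.1073, 0.1493]
ee_rot: [[0.977, -0.211, -0.003], [-0.211, -0.977, -0.001], [-0.002, 0.002, -1.0]]
wrist_force: [0.9, -0.8, -0.4]
gripper_width: 0.203
gripper_force: 30.0
```

>>> drive_tool --pt "0 -11 -20 0 0 0 -0.057" --pt "0 -11 -20 0 0 0 -0.057" --pt "0 -11 -20 0 0 0 -0.057" --pt "0 -11 -20 0 0 0 -0.057" --pt "0 -11 -20 0 0 0 -0.057"

```text
time_s: 5.6
tcp_pos: [0.4402, 0.0074, 0.1496]
ee_rot: [[0.878, -0.478, -0.002], [-0.478, -0.878, -0.001], [-0.002, 0.002, -1.0]]
wrist_force: [2.0, -0.4, -0.7]
gripper_width: 0.202
gripper_force: 30.0
```

>>> drive_tool --pt "0 -11 -20 0 0 0 -0.057" --pt "0 -11 -20 0 0 0 -0.057" --pt "0 -11 -20 0 0 0 -0.057" --pt "0 -11 -20 0 0 0 -0.057" --pt "0 -12 -20 0 0 0 -0.057"

```text
time_s: 6.02
tcp_pos: [0.3843, -0.0922, 0.1498]
ee_rot: [[0.709, -0.705, -0.002], [-0.705, -0.709, -0.0], [-0.001, 0.002, -1.0]]
wrist_force: [0.4, -0.1, -1.5]
gripper_width: 0.209
gripper_force: 30.0
```

>>> drive_tool --pt "0 0 0 0 0 0 -0.007" --pt "0 0 0 0 0 0 0" --pt "0 0 0 0 0 0 0"

```text
time_s: 6.27
tcp_pos: [0.3859, -0.0912, 0.1503]
ee_rot: [[0.706, -0.708, -0.0], [-0.708, -0.706, -0.0], [-0.0, 0.0, -1.0]]
wrist_force: [-0.1, -0.5, -0.9]
gripper_width: 0.203
gripper_force: 30.0
```

```bash
cat > fp.py <<'E'
from h import *
import sys
np.set_printoptions(precision=4,suppress=True)
s=sense(); R=np.array(s["ee_rot"]); t=np.array(s["tcp_pos"]); print(t,R,s["time_s"],s["wrist_force"])
tag=sys.argv[1]
for n in ["wrist","side","top"]:
    c=shot(n); save(c,n+tag+".png")
    P=cloud(c,np.ones((480,640),bool))
    m=(P[:,2]>.1)&(P[:,2]<.110)&(np.hypot(P[:,0]-.541,P[:,1]+.244)<.062)
    Q=P[m]; 
    if len(Q)>20: print(n,"pan",len(Q),cv2.minEnclosingCircle(Q[:,:2].astype(np.float32)),np.median(Q[:,2]))
    # rim fit by circle on rim-height points in annulus
    for d in masks_of("fork",c)[:1]:
        F=cloud(c,d["region"]); q=(F-t)@R; q=q[(q[:,0]>.03)&(q[:,0]<.17)&(abs(q[:,2]-.02)<.02)]
        if len(q)>20: print(n,"fork",d["p"],"y",np.percentile(q[:,1],[1,99]),"tip",np.percentile(q[:,0],99.5),"z",np.median(q[:,2]),"slope",np.polyfit(q[:,0],q[:,2],1), "roll",np.polyfit(q[:,1],q[:,2],1)[0])
E
python3 fp.py 2
```

```text
[ 0.3859 -0.0912  0.1503] [[ 0.7065 -0.7078 -0.0004]
 [-0.7078 -0.7065 -0.0002]
 [-0.0002  0.0004 -1.    ]] 6.2667 [-0.0607 -0.463  -0.9168]
wrist fork 0.65 y [-0.0563  0.0563] tip 0.12358989312553145 z 0.018543162539313637 slope [0.0034 0.0183] roll 4.532698867205373e-05
side pan 1557 ((0.5400897264480591, -0.24536168575286865), 0.05320260301232338) 0.10454709917638885
side fork 0.59 y [-0.0557  0.0579] tip 0.1434872461888513 z 0.01987415262782002 slope [0.0006 0.0199] roll -0.004662026329923471
top pan 1035 ((0.5415709018707275, -0.2428056299686432), 0.05177657678723335) 0.10483508697364234
top fork 0.61 y [-0.0572  0.0559] tip 0.14500124071669587 z 0.020021750019180527 slope [0.0056 0.0195] roll 0.005341801594641763
```

View pics/wrist2.png

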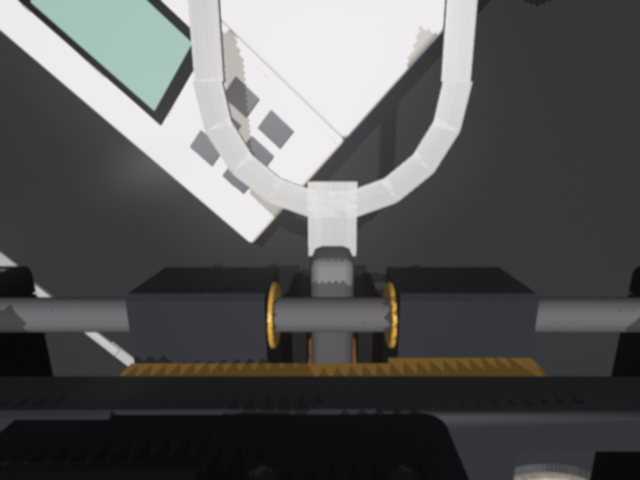

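The wrist view shows the fork level and centred (column ~333) with the analyser's corner beneath it. Next I lower to rim height and check from the side before inserting.

>>> drive_tool --pt "0 1.5 1.5 -8 0 0 0" --pt "0 0 0 -12 0 0 0" --pt "0 0 0 -10 0 0 0" --pt "0 0 0 -4 0 0 0" --pt "0 0 0 0 0 0 0"

```text
time_s: 6.98
tcp_pos: [0.3869, -0.0894, 0.1153]
ee_rot: [[0.707, -0.707, -0.003], [-0.707, -0.707, -0.0], [-0.002, 0.002, -1.0]]
wrist_force: [-0.3, 0.2, -1.8]
gripper_width: 0.205
gripper_force: 30.0
```

>>> drive_tool --pt "0 5 -5 0 0 0 0" --pt "0 7 -7 0 0 0 0" --pt "0 7 -7 0 0 0 0" --pt "0 5 -5 0 0 0 0" --pt "0 0 0 0 0 0 0"

```text
time_s: 7.4
tcp_pos: [0.4135, -0.1145, 0.1169]
ee_rot: [[0.706, -0.708, 0.002], [-0.708, -0.706, -0.0], [0.001, -0.001, -1.0]]
wrist_force: [-0.4, -0.5, -1.3]
gripper_width: 0.207
gripper_force: 30.0
```

```bash
python3 fp.py 3; python3 - <<'E'
import cv2
a=cv2.imread("pics/side3.png")[250:400,300:500]; cv2.imwrite("pics/s3c.png",cv2.resize(a,None,fx=4,fy=4,interpolation=cv2.INTER_CUBIC))
E
```

```text
[ 0.4135 -0.1145  0.1169] [[ 0.7058 -0.7084  0.0018]
 [-0.7084 -0.7058 -0.0002]
 [ 0.0015 -0.0012 -1.    ]] 7.4 [-0.4087 -0.4632 -1.3127]
wrist fork 0.72 y [-0.0563  0.0564] tip 0.12363484798237681 z 0.01855180094659162 slope [0.0032 0.0183] roll 0.00025852823242791746
side pan 1561 ((0.5401111245155334, -0.24417945742607117), 0.05285215377807617) 0.10459102973252765
side fork 0.76 y [-0.0542  0.0603] tip 0.1420808230127418 z 0.020787734727786 slope [0.0117 0.02  ] roll -0.0038728097461882952
top pan 1037 ((0.5422565937042236, -0.24208548665046692), 0.05273909121751785) 0.10474716399514938
top fork 0.56 y [-0.0561  0.0562] tip 0.14151297720889836 z 0.020405613155324548 slope [0.0169 0.019 ] roll -0.004703337020516048
```

View pics/s3c.png

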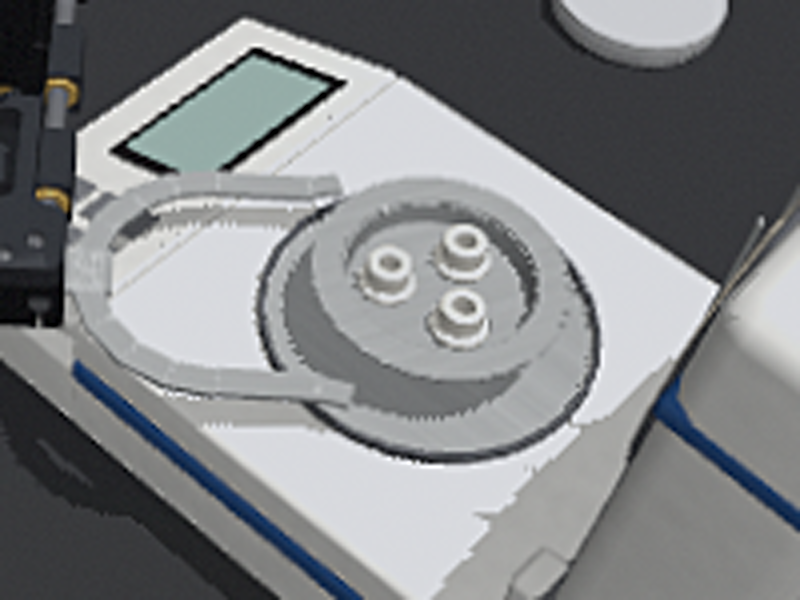

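The crop shows the fork's prongs on either side of the pan, just below rim level and laterally aligned, with the three bushes in the pan. Inserting.

>>> drive_tool --pt "0 4 -4 0 0 0 0" --pt "0 7 -7 0 0 0 0" --pt "0 7 -7 0 0 0 0" --pt "0 7 -7 0 0 0 0" --pt "0 7 -7 0 0 0 0"

```text
time_s: 8.12
tcp_pos: [0.4447, -0.1464, 0.1165]
ee_rot: [[0.707, -0.708, 0.0], [-0.708, -0.707, -0.0], [0.0, -0.0, -1.0]]
wrist_force: [0.7, 0.4, -1.5]
gripper_width: 0.201
gripper_force: 30.0
```

>>> drive_tool --pt "0 7 -7 0 0 0 0" --pt "0 7 -7 0 0 0 0" --pt "0 7 -7 0 0 0 0" --pt "0 5 -5 0 0 0 0" --pt "0 4 -4 0 0 0 0"

```text
time_s: 8.53
tcp_pos: [0.4743, -0.1762, 0.1164]
ee_rot: [[0.706, -0.708, -0.0], [-0.708, -0.706, -0.0], [-0.0, 0.0, -1.0]]
wrist_force: [-0.0, -0.8, -1.1]
gripper_width: 0.201
gripper_force: 30.0
```

>>> drive_tool --pt "0 0 0 0 0 0 0" --pt "0 0 0 0 0 0 0" --pt "0 0 0 0 0 0 0"

```text
time_s: 8.78
tcp_pos: [0.4732, -0.1753, 0.1164]
ee_rot: [[0.707, -0.707, -0.001], [-0.707, -0.707, 0.0], [-0.001, 0.0, -1.0]]
wrist_force: [0.0, -0.3, -1.4]
gripper_width: 0.198
gripper_force: 30.0
```

```bash
python3 fp.py 4; python3 - <<'E'
import cv2
a=cv2.imread("pics/side4.png")[250:400,300:500]; cv2.imwrite("pics/s4c.png",cv2.resize(a,None,fx=4,fy=4,interpolation=cv2.INTER_CUBIC))
E
```

```text
[ 0.4732 -0.1753  0.1164] [[ 0.7068 -0.7074 -0.0006]
 [-0.7074 -0.7068  0.0002]
 [-0.0006  0.0003 -1.    ]] 8.7833 [ 0.0052 -0.2715 -1.4291]
wrist pan 23887 ((0.5402042865753174, -0.24193193018436432), 0.05314837023615837) 0.10629535660041374
wrist fork 0.68 y [-0.0567  0.0568] tip 0.12386715317968422 z 0.018515280620874573 slope [0.0022 0.0184] roll -0.00036691677650904425
side pan 1488 ((0.5406179428100586, -0.2449761927127838), 0.0529952235519886) 0.1045411850683872
side fork 0.61 y [-0.0551  0.0598] tip 0.14496869261224588 z 0.019954450693964648 slope [0.0036 0.0199] roll 0.00497719238178539
top pan 228 ((0.5732065439224243, -0.23665165901184082), 0.038192372769117355) 0.10466935853442183
top fork 0.88 y [-0.0578 -0.0452] tip 0.14515947340778157 z 0.020180383249096788 slope [0.029 0.017] roll -0.05538785055258121
```

View pics/s4c.png

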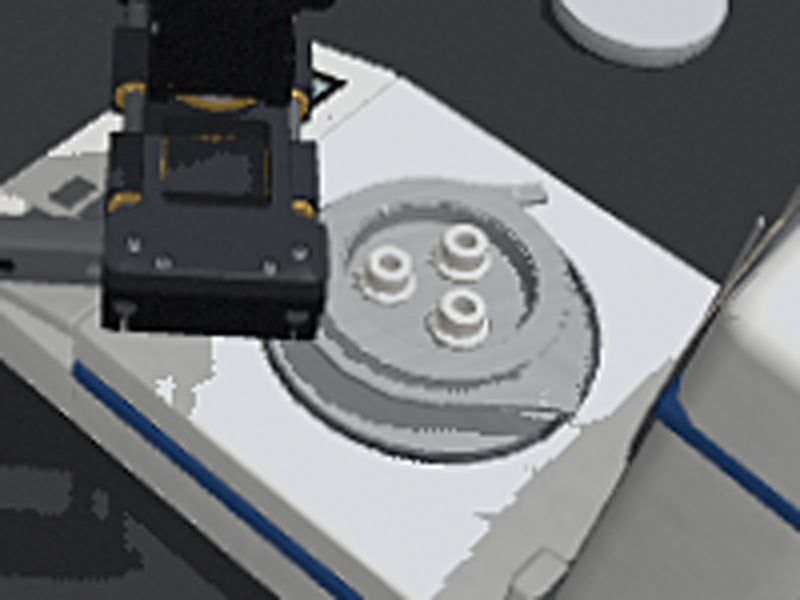

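The fork is around the pan under the rim, and the pan and bushes haven't moved. I'll go forward 2 mm more, then lift slowly.

>>> drive_tool --pt "0 1.5 -1.5 0 0 0 0" --pt "0 0 0 0 0 0 0" --pt "0 0 0 2 0 0 0" --pt "0 0 0 2 0 0 0" --pt "0 0 0 1 0 0 0"

```text
time_s: 9.5
tcp_pos: [0.4753, -0.177, 0.1219]
ee_rot: [[0.707, -0.707, 0.001], [-0.707, -0.707, -0.0], [0.0, -0.0, -1.0]]
wrist_force: [-0.3, 0.5, -0.8]
gripper_width: 0.206
gripper_force: 30.0
```

>>> drive_tool --pt "0 0 0 1 0 0 0" --pt "0 0 0 1 0 0 0" --pt "0 0 0 1 0 0 0" --pt "0 0 0 1 0 0 0" --pt "0 0 0 1 0 0 0"

```text
time_s: 9.92
tcp_pos: [0.475, -0.1769, 0.1265]
ee_rot: [[0.707, -0.707, -0.0], [-0.707, -0.707, 0.0], [-0.0, 0.0, -1.0]]
wrist_force: [-0.3, -0.0, -2.3]
gripper_width: 0.205
gripper_force: 30.0
```

>>> drive_tool --pt "0 0 0 1 0 0 0" --pt "0 0 0 2 0 0 0" --pt "0 0 0 2 0 0 0" --pt "0 0 0 2 0 0 0" --pt "0 0 0 0 0 0 0"

```text
time_s: 10.33
tcp_pos: [0.4755, -0.177, 0.1341]
ee_rot: [[0.707, -0.707, 0.001], [-0.707, -0.707, -0.0], [0.001, -0.001, -1.0]]
wrist_force: [0.1, -0.5, -2.0]
gripper_width: 0.202
gripper_force: 30.0
```

```bash
cat > lv.py <<'E'
from h import *
import sys
np.set_printoptions(precision=4,suppress=True)
s=sense(); print(s["tcp_pos"],s["time_s"],s["wrist_force"],s["moment"])
for n in ["wrist","side"]:
    c=shot(n); save(c,n+sys.argv[1]+".png")
    P=cloud(c,np.ones((480,640),bool)); zt=s["tcp_pos"][2]-.018
    r=np.hypot(P[:,0]-.541,P[:,1]+.243)
    Q=P[(r>.042)&(r<.053)&(abs(P[:,2]-zt)<.006)]
    ce=Q.mean(0); k,*_=np.linalg.lstsq(np.c_[Q[:,:2]-ce[:2],np.ones(len(Q))],Q[:,2],rcond=None)
    print(n,len(Q),"rim z",k[2],"tilt deg",np.degrees(k[:2]),cv2.minEnclosingCircle(Q[:,:2].astype(np.float32)))
    for d in masks_of("bush0",c)[:4]: print("bush",round(d["p"],2),np.median(cloud(c,d["region"]),0))
E
python3 lv.py 5
```

```text
[ 0.4755 -0.177   0.1341] 10.3333 [ 0.1115 -0.4773 -1.9995] [ 0.082   0.0511 -0.056 ]
wrist 13477 rim z 0.11730014273134012 tilt deg [0.185  0.0255] ((0.5410310626029968, -0.24301695823669434), 0.05306341126561165)
bush 0.93 [ 0.5342 -0.2589  0.1179]
bush 0.89 [ 0.5294 -0.2274  0.1185]
bush 0.72 [ 0.5593 -0.2395  0.1178]
side 818 rim z 0.11504216141692791 tilt deg [-0.0547  0.1106] ((0.5410612225532532, -0.24299156665802002), 0.0530327633023262)
bush 0.75 [ 0.528  -0.2632  0.113 ]
bush 0.75 [ 0.5566 -0.2417  0.1103]
bush 0.43 [ 0.4527 -0.1538  0.115 ]
bush 0.29 [ 0.4617 -0.3645  0.078 ]
```

The pan is riding level on the fork. Raising about 92 mm more.

>>> drive_tool --pt "0 0 0 2 0 0 0" --pt "0 0 0 4 0 0 0" --pt "0 0 0 5 0 0 0" --pt "0 0 0 6 0 0 0" --pt "0 0 0 6 0 0 0"

```text
time_s: 10.95
tcp_pos: [0.4753, -0.177, 0.1573]
ee_rot: [[0.707, -0.707, 0.0], [-0.707, -0.707, -0.0], [0.0, -0.0, -1.0]]
wrist_force: [-0.3, -0.6, -1.2]
gripper_width: 0.202
gripper_force: 30.0
```

>>> drive_tool --pt "0 0 0 6 0 0 0" --pt "0 0 0 6 0 0 0" --pt "0 0 0 6 0 0 0" --pt "0 0 0 6 0 0 0" --pt "0 0 0 6 0 0 0"

```text
time_s: 11.37
tcp_pos: [0.4751, -0.1769, 0.1872]
ee_rot: [[0.707, -0.707, 0.0], [-0.707, -0.707, 0.0], [0.0, -0.0, -1.0]]
wrist_force: [0.2, -0.6, -2.1]
gripper_width: 0.203
gripper_force: 30.0
```

>>> drive_tool --pt "0 0 0 6 0 0 0" --pt "0 0 0 6 0 0 0" --pt "0 0 0 6 0 0 0" --pt "0 0 0 5 0 0 0" --pt "0 0 0 5 0 0 0"

```text
time_s: 11.78
tcp_pos: [0.4751, -0.1769, 0.2151]
ee_rot: [[0.707, -0.707, 0.0], [-0.707, -0.707, 0.0], [-0.0, -0.0, -1.0]]
wrist_force: [-0.3, -0.3, -1.4]
gripper_width: 0.203
gripper_force: 30.0
```

>>> drive_tool --pt "0 0 0 5 0 0 0" --pt "0 0 0 4 0 0 0" --pt "0 0 0 2 0 0 0" --pt "0 0 0 0 0 0 0" --pt "0 0 0 0 0 0 0"

```text
time_s: 12.2
tcp_pos: [0.4751, -0.1769, 0.2254]
ee_rot: [[0.707, -0.707, -0.0], [-0.707, -0.707, 0.0], [-0.0, 0.0, -1.0]]
wrist_force: [-0.2, 0.2, -1.8]
gripper_width: 0.208
gripper_force: 30.0
```

>>> drive_tool --pt "0 0 0 0 0 0 0" --pt "0 0 0 0 0 0 0" --pt "0 0 0 0 0 0 0" --pt "0 0 0 0 0 0 0" --pt "0 0 0 0 0 0 0"

```text
time_s: 12.62
tcp_pos: [0.4751, -0.1769, 0.2254]
ee_rot: [[0.707, -0.707, -0.0], [-0.707, -0.707, -0.0], [-0.0, 0.0, -1.0]]
wrist_force: [0.9, 0.2, -2.6]
gripper_width: 0.199
gripper_force: 30.0
```

```bash
python3 lv.py 6
```

```text
[ 0.4751 -0.1769  0.2254] 12.6167 [ 0.8592  0.1897 -2.6223] [ 0.1077  0.087  -0.0473]
wrist 13416 rim z 0.20851231813141508 tilt deg [0.0236 0.0327] ((0.5410079956054688, -0.2430390566587448), 0.05306904390454292)
bush 0.83 [ 0.5291 -0.2272  0.2098]
bush 0.75 [ 0.5588 -0.2395  0.2093]
bush 0.73 [ 0.5339 -0.2591  0.2095]
side 880 rim z 0.2069607871518221 tilt deg [ 0.009  -0.4398] ((0.5409731268882751, -0.24299639463424683), 0.053063299506902695)
bush 0.66 [ 0.5282 -0.2633  0.2039]
bush 0.46 [ 0.5243 -0.2316  0.2031]
bush 0.46 [ 0.5546 -0.2439  0.203 ]
```

View pics/side6.png

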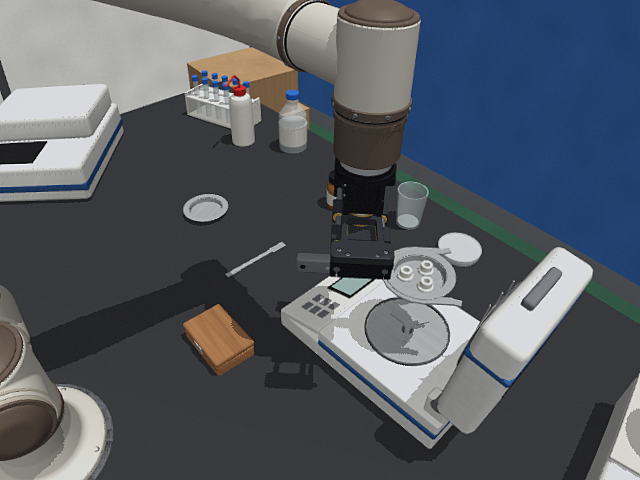

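The pan, with its three bushes, is held level at (420,275) on the fork over the empty support at (405,330). The spare pan and spatula are where they were. Handing in.

```bash
python3 -c "
from station import *
print(finish_job())"
```

```text
the job is handed in; nothing more can be done
None
```

I handed the job in with the pan held level and steady on the fork, about 10 cm above its support, and all three bushes in it; I saw no sign that the spare pan, spatula or jar moved, and no verdict was returned.

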